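# Index the oboe joint on by one turn of the hand wheel

## Task

Move the clamped oboe joint on by one step: with a fingertip or the outside of the fingers, push the fixture's hand wheel round by its upright handle through exactly one full turn, clockwise seen from above, so that the handle ends where it began, and then leave the wheel. Push only on the handle, without gripping it, and leave the rim, the carriage with the oboe joint, and the loose things on the bench alone.

Things in the scene. Friction and masses are not known exactly. Their poses are not given: they have to be found in the camera images.
- wheel (a joint): Turning angle of the hand wheel (rad); grows clockwise seen from above, 2*pi per turn, not wrapped. It starts anywhere from 0 to 5.5; the stops at -0.3 and 13.4 leave room for one turn. Stiff bearing: about 2 N at the handle moves it, it stays where it is left and does not coast. Geared to the carriage, 20 mm of slide per turn. At 0 the handle lies on the fixture's +x side of the axis; at angle q it lies at (65 cos q, -65 sin q) mm in the fixture's axes.
- axis (a point): Point on the wheel's upright turning axis, level with the top of the hub, 107 mm above the bench; its axes are the fixture's axes. The wheel: Dark steel rim, 144 mm outside and 116 mm inside, of 14 mm round bar, lying level with three spokes; its top is 103 mm above the bench. The hub in the middle is 34 mm across and its top is 107 mm above the bench (a 14 mm wide nut on it reaches 112 mm).
- handle_top (a point): Centre of the top end of the handle: a plain upright wooden post, 23 mm across and 58 mm tall, fixed on the wheel's rim 65 mm from the axis (it does not spin). Its foot is 102 mm above the bench, its top 160 mm. It moves in a circle of 65 mm radius.
- fixture: Grey fixed indexing fixture; origin on the bench under the wheel axis, z up. Base plate 290 x 360 x 12 mm, from x = -70 to 220 mm and y = -180 to 180 mm. An 85 mm square gear housing, 72 mm high, stands under the wheel; a steel slide bed runs along y at x = 170 mm. It stands somewhere on the bench turned up to 0.5 rad either way.
- carriage: Aluminium carriage on the slide bed with an oboe joint (black tube 26 mm across, 222 mm long, with metal keys) clamped along y; everything on it lies between x = 132 and 208 mm in the fixture's axes, under 115 mm above the bench. Origin at the middle of its underside, 42 mm above the bench. The wheel drives it along the fixture's +y; do not push it.
- screwdriver: Loose wooden-handled screwdriver, 170 mm long, lying on the bench beside the fixture. Leave it.
- jar: Loose small amber jar with black lid, 48 mm across and 55 mm tall, standing on the bench near the fixture; origin at the centre of its underside. Leave it.
- ferrule: Loose brass ring, 40 mm across and 18 mm tall, lying on the bench near the fixture; origin at the centre of its underside. Leave it.

How it is judged:
On the way, in this order (a step that is already met when the one before it is completed fails the run):
1. the handle has come round to the far side of its circle (more than 110 mm from its start) (distance of handle_top from where it was at the start of the episode above 0.11 m), for 0.05 s.
2. the handle is back where it began after one clockwise turn (value of joint wheel between 6 and 12.1 rad and distance of handle_top from where it was at the start of the episode below 0.01 m), for 0.1 s.
At the end, for the whole second after the job is handed in: The wheel has made one clockwise turn, neither none nor two (joint between 6.0 and 12.1 rad), its handle is within 10 mm of where it began (about 9 degrees), and the wheel is at rest (all of step 2 and velocity of joint wheel between -0.05 and 0.05 rad/s); the robot touches nothing.
It fails at once if the handle is pinched: fingers press on opposite sides of it at once (over 1 N on each) ((contact force between the fingers and wheel_c0 above 1 N and contact force between the fingers and wheel_c2 above 1 N) or (contact force between the fingers and wheel_c1 above 1 N and contact force between the fingers and wheel_c3 above 1 N)).
It fails at once if the wheel is pushed by its rim or spokes (over 4 N) (contact force between anything else and wheel_c4 above 4 N or contact force between anything else and wheel_c5 above 4 N or contact force between anything else and wheel_c6 above 4 N or contact force between anything else and wheel_c7 above 4 N or contact force between anything else and wheel_c8 above 4 N or contact force between anything else and wheel_c9 above 4 N or contact force between anything else and wheel_c10 above 4 N or contact force between anything else and wheel_c11 above 4 N or contact force between anything else and wheel_c12 above 4 N or contact force between anything else and wheel_c13 above 4 N or contact force between anything else and wheel_c14 above 4 N or contact force between anything else and wheel_c15 above 4 N or contact force between anything else and wheel_c16 above 4 N or contact force between anything else and wheel_c17 above 4 N or contact force between anything else and wheel_c18 above 4 N or contact force between anything else and wheel_c19 above 4 N or contact force between anything else and wheel_c20 above 4 N or contact force between anything else and wheel_c21 above 4 N or contact force between anything else and wheel_c22 above 4 N or contact force between anything else and wheel_c23 above 4 N).
It fails at once if the carriage or the oboe joint is pushed (over 3 N) (contact force between any of the fingers, the arm and carriage above 3 N).
It fails at once if a loose thing (screwdriver, jar or brass ring) is knocked or carried away (moved more than 20 mm) (distance of any of screwdriver, jar, ferrule from where it was at the start of the episode above 0.02 m).
It also fails if it takes over 51 s, if anything falls off the work surface, if the arm or the gripper's body presses on something with over 40 N, if the wrist force passes 120 N, or if a joint passes its speed limit or range.

## Robot

A 7-joint arm with a two-finger parallel gripper is mounted at the origin on the work surface. World frame = base frame: x ahead of the robot, y to its left, z up, the work surface at z = 0. Lengths are in m, angles in rad, forces in N, time in s.
With the tool pointing down it reaches from about 0.4 to 0.9 m from the base axis. Payload 5.5 kg.
Tool frame: the origin (TCP) lies midway between the tips of the shut fingers; the grasp point (between the pads) lies 19 mm behind it; z points along the fingers, y is the line along which they close (so a half turn about z gives the same grasp; the last joint's range is limited). The gripper opens to 92 mm and grips with 3 to 60 N. Pads are 19 mm wide; open, the fingers measure 130 mm over their backs; the gripper's body (75 mm by 190 mm) begins 47 mm behind the grasp point.
Start: joints at [-0.919, 0.501, -0.427, 1.55, 0.221, 1.138, -0.21], TCP at [0.246, 0.602, 0.227] pointing down, gripper open.
Joint ranges: [-2.88, 2.88], [-0.31, 2.03], [-1.54, 1.56], [0.2, 2.42], [-1.41, 4.55], [0.19, 2.02], [-2.57, 2.57]. Speed limits (rad/s): [2.57, 2.57, 3.14, 3.14, 3.14, 3.14, 3.14].

## Interface

Orientations are given as a unit quaternion [x, y, z, w].
In Python, from bench import env, capture, camera_model gives the robot as it stands.
- The arm moves only by the tool drive_tool, never from a script. Its argument "moves" is a list of rows, each a list of 3 entries, a list of its own where there are three numbers: the shift along the tool's x, y, z in cm, then the turn, a rotation vector about the tool's x, y, z in degrees, then the closure, from -1 (fully open) to 1 (shut). In form: [[[x, y, z], [ax, ay, az], claw], ...]. A call has exactly 8 rows; each row is the pose to reach, as a shift and turn from the pose commanded when the call began, along the tool's axes at that moment; what a row does not reach only later rows make up. A row lasts 1/10 s, in which the tool goes at most 50 mm and 8.59 degrees, less where a joint would pass 70% of its speed; a pose out of reach is approached as far as the arm can. A call with a gripper value outside its range is refused whole. The fingers move at their own pace and stop on an object; "grip_force" is the grip in N (left out, the last holds). Time passes only in rows, so rows that repeat a pose let the fingers close, or fill a call up. It gives the time, the measured TCP pose, the force, the opening and the grip force at its end, in the units of the state.
- env.observe(): the state, without advancing time (a new reading comes with each control period).
- capture(name): name is "scene" or "top"; returns (picture, depth): 420x560x3 uint8, blue, green, red; 420x560 float32, m along the optical axis (not along the pixel's ray), 0 where there is no reading.
- camera_model(name): a dict with "vertical_fov" (degrees; the focal length in pixels is half the picture's height over the tangent of half this angle, whatever the lens; pixels are square), "cx", "cy" (the principal point, pixels), "pose" (4x4, takes a point from camera to world coordinates). Camera axes: x right, y up, looking along -z (the intrinsics and any distortion apply to the point x, -y, -z); pixel columns grow to the right and rows downward; lengths in m; the calibration is good to about 2 mm. A picture is of the moment at which its call begins. camera_model takes no time and is no camera call.
- env.close_job(): hands the job in; it is judged then, once.
The state is a dict: "t": time; "joints": joint angles; "joint_velocities": joint speeds; "tau": joint torques, N m; "position": TCP position; "tool_rot": TCP orientation; "ft_force": force on the tool from outside, world axes, zero at the start; "torque": the same for the moment, N m; "width": opening from 0.0 (shut) to 1.0 (fully open); "gripper_force": force on a finger pad.
Only numpy, scipy, OpenCV 4.12 (cv2) and the standard library are available. Lean on these libraries where they do the work, as an engineer would, in place of code of your own. Each camera call takes 0.05 s, during which the arm holds its last target. There are 200 camera calls.

## Working session

There is one attempt and no reset: what is moved stays moved. The work goes in short steps, Python scripts to look and compute and a tool call to move; the robot and the scene stay as the last step left them, time stands still between calls to the robot, and variables do not carry over. Pictures are saved under pics/ and viewed, at most 10 in all, crops included, and the job is handed in when it is done.

Besides the shell and the picture viewer there is one more tool, called after "Call:" as a command line: name --argument value ..., lists and objects as JSON in quotes. drive_tool: Moves the arm, as the interface text tells. Its arguments: {"type":"object","properties":{"moves":{"type":"array"},"grip_force":{"type":"number"}},"required":["moves"]}

```bash
ls; mkdir -p pics; python3 - <<'E'
from bench import env,capture,camera_model
import cv2,numpy as np
s=env.observe(); print(s)
for n in("scene","top"):
    p,d=capture(n); cv2.imwrite(f"pics/{n}0.png",p); np.save(f"{n}0.npy",d)
    print(n,camera_model(n))
E
```

```text
pics
{'t': 0.0, 'joints': array([-0.91879821,  0.50183869, -0.42678482,  1.55146296,  0.22079727,
        1.13829998, -0.21029597]), 'joint_velocities': array([ 2.57913416e-06,  8.02227887e-04,  1.20653529e-03, -2.56220663e-03,
       -6.39068411e-04, -2.88658695e-04,  2.22311946e-03]), 'tau': array([-7.19617110e-04, -5.66586328e+01, -5.81643999e+00, -2.79120004e+01,
       -6.86583272e-02,  3.04706697e-02,  1.70758085e-04]), 'position': array([0.24617446, 0.60081311, 0.22567815]), 'tool_rot': array([ 1.93150010e-01,  9.81168752e-01, -9.51763928e-04, -2.18821598e-04]), 'ft_force': array([-0.13336036,  0.19804625,  0.47023651]), 'torque': array([ 0.02527336, -0.01802771, -0.00870511]), 'gripper_force': 0.0, 'width': 0.9985621401520481}
scene {'vertical_fov': 56.73881532845641, 'cx': 273.76316719533656, 'cy': 211.34916517713552, 'pose': array([[ 8.22375478e-02, -6.79588853e-01,  7.28969119e-01,
         1.15069995e+00],
       [ 9.96478889e-01,  6.80584002e-02, -4.89681239e-02,
         1.48406521e-04],
       [-1.63342809e-02,  7.30429356e-01,  6.82792902e-01,
         6.48709059e-01],
       [ 0.00000000e+00,  0.00000000e+00,  0.00000000e+00,
         1.00000000e+00]])}
top {'vertical_fov': 42.44228467307168, 'cx': 277.30023787610696, 'cy': 207.79104005389905, 'pose': array([[-0.01962879,  0.98199838, -0.1878667 ,  0.35227634],
       [-0.99968148, -0.02225814, -0.0118963 ,  0.04026437],
       [-0.01586371,  0.18757335,  0.98212249,  1.22839324],
       [ 0.        ,  0.        ,  0.        ,  1.        ]])}
```

View pics/scene0.png

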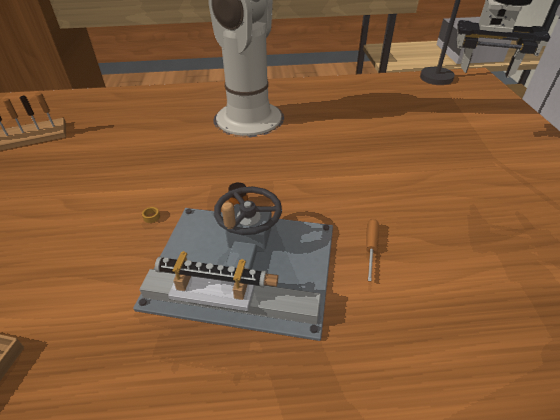

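View pics/top0.png

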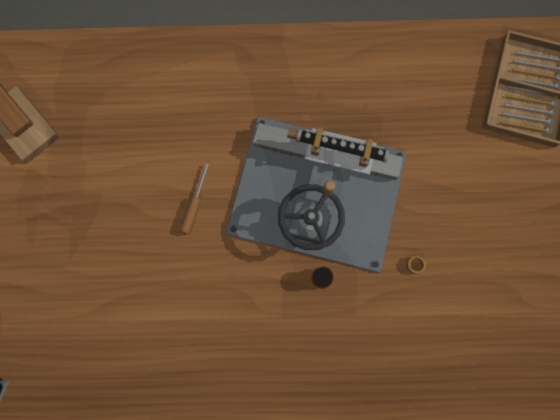

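The top view shows the hub near (311,216), the handle top near (330,186), the jar at (322,277), the ferrule at (416,265) and the screwdriver at (195,200). The carriage is beyond the wheel, at about (345,145).

```bash
cat > h.py <<'E'
import numpy as np,cv2
from bench import camera_model
def cloud(n,d):
    m=camera_model(n); f=d.shape[0]/2/np.tan(np.radians(m["vertical_fov"]/2))
    v,u=np.mgrid[:d.shape[0],:d.shape[1]]
    P=np.stack([(u-m["cx"])/f*d,-(v-m["cy"])/f*d,-d],-1)
    return P@m["pose"][:3,:3].T+m["pose"][:3,3]
def circ(xy):
    A=np.c_[2*xy,np.ones(len(xy))]; s=np.linalg.lstsq(A,(xy**2).sum(1),rcond=None)[0]
    return s[:2],np.sqrt(s[2]+s[:2]@s[:2])
E
python3 - <<'E'
from h import *
for n in("top","scene"):
    d=np.load(n+"0.npy");P=cloud(n,d);Z=P[...,2]; ok=d>0
    print(n,"bench z",np.median(Z[ok]))
    if n=="top":
        for nm,(u,v) in dict(hub=(311,216),handle=(330,186),jar=(322,277),ferr=(416,258),sd=(190,213),sdtip=(206,166),c1=(259,124),c2=(404,152),c3=(381,268),c4=(230,237),ob1=(291,133),ob2=(386,156)).items(): print(nm,P[v,u].round(4))
        c0=P[216,311,:2]
    R=np.hypot(*(np.moveaxis(P[...,:2]-c0,-1,0)))
    hp=P[ok&(R<.09)&(Z>.15)&(Z<.175)]; print("handle",len(hp),hp.mean(0),(hp[:,:2].max(0)+hp[:,:2].min(0))/2,hp.min(0),hp.max(0))
    rm=P[ok&(R<.085)&(R>.05)&(Z>.092)&(Z<.108)]; c=None
    print("rim",len(rm),circ(rm[:,:2]),rm[:,2].max())
E
```

```text
top bench z 0.000813695167049544
hub [ 0.5469 -0.0165  0.1113]
handle [ 0.5985 -0.0541  0.1628]
jar [ 0.4228 -0.0388  0.0548]
ferr [ 0.4646 -0.2567 -0.0012]
sd [0.5747 0.2527 0.0264]
sdtip [0.6866 0.2185 0.0165]
c1 [0.7778 0.0931 0.0387]
c2 [ 0.7098 -0.2419  0.0141]
c3 [ 0.443  -0.1748  0.0079]
c4 [ 5.216e-01  1.649e-01 -1.000e-04]
ob1 [0.7319 0.0209 0.1046]
ob2 [ 0.6735 -0.1806  0.1106]
handle 104 [ 0.60111278 -0.05298634  0.15904267] [ 0.6014874  -0.05387871] [ 0.59046349 -0.06503392  0.1506357 ] [ 0.61251132 -0.0427235   0.1642983 ]
rim 1257 (array([ 0.54782779, -0.0168495 ]), np.float64(0.06381867470779633)) 0.10789699318795076
scene bench z 0.00041540613193669085
handle 106 [ 0.6064052  -0.0507561   0.15760153] [ 0.60415075 -0.0513498 ] [ 0.59447049 -0.06272463  0.15058857] [ 0.61383101 -0.03997497  0.16148403]
rim 1071 (array([ 0.55269768, -0.01518465]), np.float64(0.06398781095444309)) 0.10705504745600325
```

Call:
drive_tool --moves '[[[-2, -1.5, 0], [0, 0, -3], 1], [[-5.5, -4.1, 0], [0, 0, -9], 1], [[-9.5, -7, 0], [0, 0, -15], 1], [[-13.5, -10, 0], [0, 0, -22.3], 1], [[-17.5, -12.9, 0], [0, 0, -22.3], 1], [[-21.5, -15.9, 0], [0, 0, -22.3], 1], [[-25.5, -18.8, 0], [0, 0, -22.3], 1], [[-29.5, -21.8, 0], [0, 0, -22.3], 1]]'

```text
t: 0.9
position: [0.4373, 0.2859, 0.2266]
tool_rot: [-0.0, 1.0, -0.0, -0.0]
ft_force: [0.9, 0.7, 0.0]
width: 0.357
gripper_force: 0.0
```

Call:
drive_tool --moves '[[[-2.2, -3.6, 0], [0, 0, 0], 1], [[-4.6, -7.5, 0], [0, 0, 0], 1], [[-7, -11.5, 0], [0, 0, 0], 1], [[-9.4, -15.5, 0], [0, 0, 0], 1], [[-11.8, -19.5, 0], [0, 0, 0], 1], [[-14.2, -23.4, 0], [0, 0, 0], 1], [[-16.2, -26.8, 0], [0, 0, 0], 1], [[-17.7, -29.1, 0], [0, 0, 0], 1]]'

```text
t: 1.7
position: [0.6145, -0.007, 0.2261]
tool_rot: [0.002, 1.0, -0.001, -0.0]
ft_force: [0.7, -0.2, -0.0]
width: 0.004
gripper_force: 0.0
```

```bash
python3 - <<'E'
from bench import env,capture
from h import *
s=env.observe(); print(s["t"],s["position"],s["width"],s["ft_force"])
p,d=capture("scene"); cv2.imwrite("pics/scene1.png",cv2.resize(p[120:340,100:400],None,fx=2,fy=2))
P=cloud("scene",d);R=np.hypot(P[...,0]-s["position"][0],P[...,1]-s["position"][1])
m=(d>0)&(R<.05)&(P[...,2]>.215)&(P[...,2]<.26); q=P[m]; print(len(q),q.min(0),q.max(0))
E
```

```text
1.7 [ 0.61451213 -0.00703175  0.22608231] 0.004113467780590322 [ 0.68469616 -0.22254902 -0.02364115]
270 [ 0.61103239 -0.02435766  0.22708322] [0.62711238 0.01076126 0.25987086]
```

View pics/scene1.png

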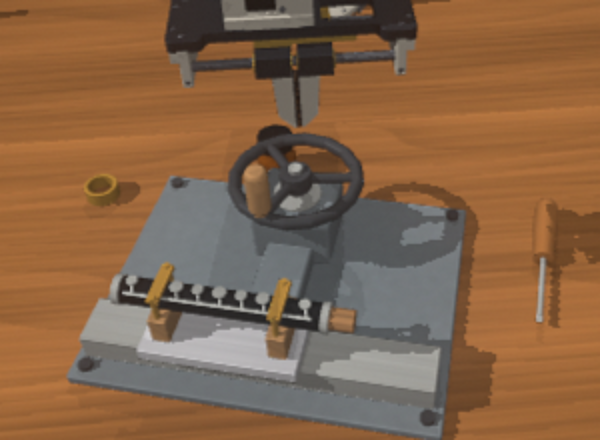

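The shut fingers taper to a point in the front view, with the tip at crop (298,125). The handle stands free at (256,185), ahead of where I will descend. I'll descend behind it and work out the circle rows.

Call:
drive_tool --moves '[[[0, 0, 1.5], [0, 0, 0], 1], [[0, 0, 4], [0, 0, 0], 1], [[0, 0, 6.5], [0, 0, 0], 1], [[0, 0, 8.5], [0, 0, 0], 1], [[0, 0, 9.8], [0, 0, 0], 1], [[0, 0, 10.4], [0, 0, 0], 1], [[0, 0, 10.5], [0, 0, 0], 1], [[0, 0, 10.5], [0, 0, 0], 1]]'

```text
t: 2.55
position: [0.6142, -0.0026, 0.1222]
tool_rot: [-0.0, 1.0, 0.0, 0.0]
ft_force: [0.2, 0.2, 1.2]
width: 0.007
gripper_force: 0.0
```

```bash
python3 - <<'E'
from h import *
for c in range(8):
    a=11-48*c; f=lambda p:np.array([-65*np.cos(np.radians(p)),65*np.sin(np.radians(p))])/10
    print(a-48,[list((f(a-6*k)-f(a)).round(1)) for k in range(1,9)])
E
```

```text
-37 [[np.float64(-0.1), np.float64(-0.7)], [np.float64(-0.1), np.float64(-1.4)], [np.float64(-0.1), np.float64(-2.0)], [np.float64(0.0), np.float64(-2.7)], [np.float64(0.2), np.float64(-3.4)], [np.float64(0.5), np.float64(-4.0)], [np.float64(0.8), np.float64(-4.6)], [np.float64(1.2), np.float64(-5.2)]]
-85 [[np.float64(0.4), np.float64(-0.5)], [np.float64(0.9), np.float64(-1.0)], [np.float64(1.5), np.float64(-1.4)], [np.float64(2.0), np.float64(-1.8)], [np.float64(2.7), np.float64(-2.1)], [np.float64(3.3), np.float64(-2.3)], [np.float64(4.0), np.float64(-2.5)], [np.float64(4.6), np.float64(-2.6)]]
-133 [[np.float64(0.7), np.float64(-0.0)], [np.float64(1.4), np.float64(0.0)], [np.float64(2.0), np.float64(0.1)], [np.float64(2.7), np.float64(0.3)], [np.float64(3.3), np.float64(0.6)], [np.float64(3.9), np.float64(0.9)], [np.float64(4.5), np.float64(1.3)], [np.float64(5.0), np.float64(1.7)]]
-181 [[np.float64(0.5), np.float64(0.5)], [np.float64(0.9), np.float64(1.0)], [np.float64(1.3), np.float64(1.6)], [np.float64(1.6), np.float64(2.2)], [np.float64(1.8), np.float64(2.9)], [np.float64(1.
[... 617 characters left out ...]
1.6)], [np.float64(-4.4), np.float64(1.6)], [np.float64(-5.1), np.float64(1.5)]]
-325 [[np.float64(-0.7), np.float64(-0.1)], [np.float64(-1.3), np.float64(-0.3)], [np.float64(-2.0), np.float64(-0.6)], [np.float64(-2.6), np.float64(-0.9)], [np.float64(-3.1), np.float64(-1.3)], [np.float64(-3.6), np.float64(-1.7)], [np.float64(-4.1), np.float64(-2.2)], [np.float64(-4.5), np.float64(-2.7)]]
-373 [[np.float64(-0.4), np.float64(-0.6)], [np.float64(-0.7), np.float64(-1.2)], [np.float64(-0.9), np.float64(-1.8)], [np.float64(-1.1), np.float64(-2.5)], [np.float64(-1.2), np.float64(-3.2)], [np.float64(-1.2), np.float64(-3.8)], [np.float64(-1.1), np.float64(-4.5)], [np.float64(-1.0), np.float64(-5.2)]]
```

Call:
drive_tool --moves '[[[-0.1, -0.7, 0], [0, 0, 0], 1], [[-0.1, -1.4, 0], [0, 0, 0], 1], [[-0.1, -2.0, 0], [0, 0, 0], 1], [[0, -2.7, 0], [0, 0, 0], 1], [[0.2, -3.4, 0], [0, 0, 0], 1], [[0.5, -4.0, 0], [0, 0, 0], 1], [[0.8, -4.6, 0], [0, 0, 0], 1], [[1.2, -5.2, 0], [0, 0, 0], 1]]'

```text
t: 3.35
position: [0.6011, -0.054, 0.1215]
tool_rot: [-0.001, 1.0, 0.001, -0.0]
ft_force: [0.6, 1.7, 0.7]
width: 0.006
gripper_force: 1.0
```

```bash
cat > look.py <<'E'
from bench import env,capture
from h import *
import sys
s=env.observe(); print(s["t"],s["position"].round(4),s["ft_force"].round(2))
for n in("top","scene"):
    p,d=capture(n); cv2.imwrite(f"pics/{n}_{sys.argv[1]}.png",cv2.resize(p[110:310,150:430] if n=="top" else p[120:340,100:400],None,fx=2,fy=2))
    P=cloud(n,d); x,y,z=np.moveaxis(P,-1,0); hsv=cv2.cvtColor(p,cv2.COLOR_BGR2HSV)
    c=(.548,-.0168) if n=="top" else (.5525,-.0155)
    R=np.hypot(x-c[0],y-c[1]); m=(d>0)&(R>.045)&(R<.085)&(z>.12)&(z<.165)&(hsv[...,1]>80)&(hsv[...,2]>50)
    q=P[m]
    if len(q): 
        mid=(q[:,:2].min(0)+q[:,:2].max(0))/2-c; print(n,len(q),"mid",mid.round(4),"angle",np.degrees(np.arctan2(mid[1],mid[0])).round(1),q[:,2].max())
E
python3 look.py a
```

```text
3.35 [ 0.6011 -0.054   0.1215] [0.57 1.71 0.67]
scene 31 mid [ 0.0439 -0.0631] angle -55.2 0.16391662217538222
```

View pics/scene_a.png

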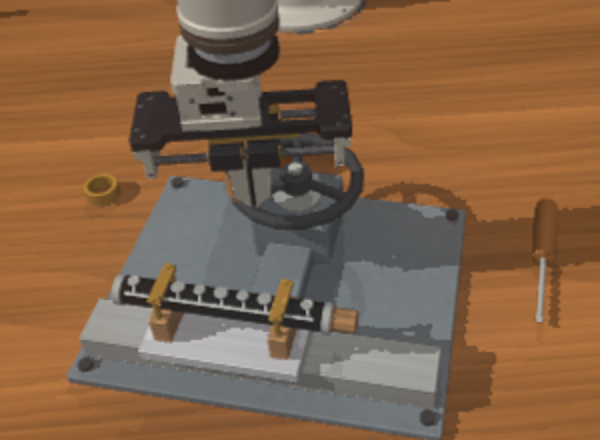

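The finger stands where the handle was, at crop (255,185), and the handle has moved on behind it with about 1.8 N of contact. I'll keep sweeping.

Call:
drive_tool --moves '[[[0.4, -0.5, 0], [0, 0, 0], 1], [[0.9, -1.0, 0], [0, 0, 0], 1], [[1.5, -1.4, 0], [0, 0, 0], 1], [[2.0, -1.8, 0], [0, 0, 0], 1], [[2.7, -2.1, 0], [0, 0, 0], 1], [[3.3, -2.3, 0], [0, 0, 0], 1], [[4.0, -2.5, 0], [0, 0, 0], 1], [[4.6, -2.6, 0], [0, 0, 0], 1]]'

```text
t: 4.25
position: [0.5555, -0.0809, 0.1219]
tool_rot: [-0.0, 1.0, 0.0, 0.0]
ft_force: [2.9, 1.9, 0.1]
width: 0.006
gripper_force: 1.3
```

Call:
drive_tool --moves '[[[0.7, 0, 0], [0, 0, 0], 1], [[1.4, 0, 0], [0, 0, 0], 1], [[2.0, 0.1, 0], [0, 0, 0], 1], [[2.7, 0.3, 0], [0, 0, 0], 1], [[3.3, 0.6, 0], [0, 0, 0], 1], [[3.9, 0.9, 0], [0, 0, 0], 1], [[4.5, 1.3, 0], [0, 0, 0], 1], [[5.0, 1.7, 0], [0, 0, 0], 1]]'

```text
t: 5.05
position: [0.5119, -0.0607, 0.1229]
tool_rot: [-0.001, 1.0, 0.002, 0.006]
ft_force: [21.7, 9.4, -13.9]
width: 0.006
gripper_force: 10.9
```

```bash
python3 look.py b
```

```text
5.05 [ 0.5119 -0.0607  0.1229] [ 21.66   9.43 -13.89]
top 27 mid [-0.0658 -0.0203] angle -162.8 0.1601788337184855
scene 124 mid [-0.0488 -0.0361] angle -143.5 0.16147893091406612
```

View pics/scene_b.png

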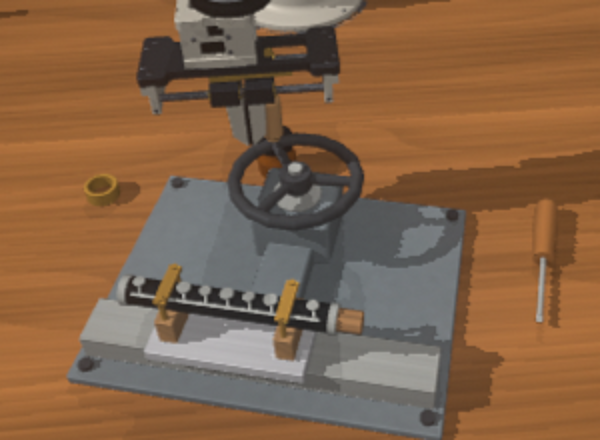

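The handle at crop (273,120) is now beside the finger, on its left and inner flank. It is being wedged there, with about 25 N, instead of pushed square-on. I'll back off, then turn the tool so its flat face always pushes along the tangent.

Call:
drive_tool --moves '[[[-0.7, -0.5, 0], [0, 0, 0], 1], [[-1.4, -1.2, 0], [0, 0, 0], 1], [[-2.2, -2, 0], [0, 0, 0], 1], [[-3, -3, 0], [0, 0, 0], 1], [[-3.5, -4, 0], [0, 0, 0], 1], [[-3.5, -5, 0], [0, 0, 0], 1], [[-3.5, -5, 0], [0, 0, 0], 1], [[-3.5, -5, 0], [0, 0, 0], 1]]'

```text
t: 5.95
position: [0.5404, -0.1143, 0.1215]
tool_rot: [0.0, 1.0, 0.0, -0.0]
ft_force: [-0.6, 0.8, -0.5]
width: 0.004
gripper_force: 0.0
```

```bash
python3 look.py c; python3 -c "
from bench import env
print(env.observe()['joints'].round(2))"
```

```text
5.95 [ 0.5404 -0.1143  0.1215] [-0.56  0.77 -0.48]
top 116 mid [-0.0618 -0.0223] angle -160.2 0.1641765592937925
scene 77 mid [-0.0364 -0.0452] angle -128.8 0.15988179572348532
[ 0.33  0.43 -0.21  1.89  0.12  0.83  1.63]
```

View pics/scene_c.png

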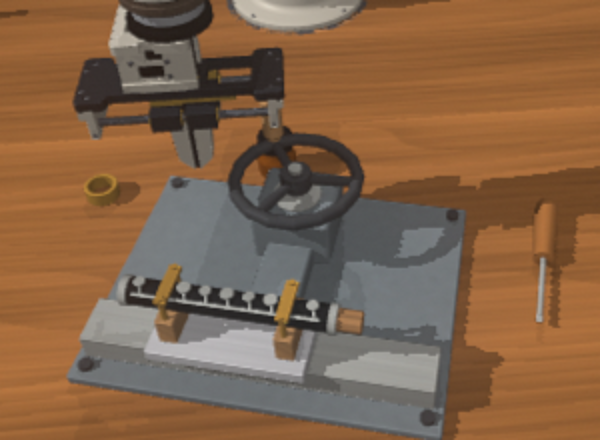

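The handle is free-standing at about -160° (it began at -34°), and the finger is clear at crop (195,150). I'll line up with the tool's +y (finger outside) along the tangent, just behind the handle.

Call:
drive_tool --moves '[[[0.3, 0.3, 0], [0, 0, -4], 1], [[1, 1, 0], [0, 0, -11], 1], [[2, 2.2, 0], [0, 0, -18], 1], [[3, 3.4, 0], [0, 0, -20], 1], [[3.7, 4.2, 0], [0, 0, -20], 1], [[4, 4.6, 0], [0, 0, -20], 1], [[4, 4.6, 0], [0, 0, -20], 1], [[4, 4.6, 0], [0, 0, -20], 1]]'

```text
t: 6.85
position: [0.5013, -0.0683, 0.1219]
tool_rot: [-0.173, 0.985, -0.0, 0.0]
ft_force: [0.1, 0.3, -0.3]
width: 0.003
gripper_force: 0.0
```

```bash
python3 look.py d; python3 -c "
from bench import env
print(env.observe()['joints'].round(2))"
```

```text
6.85 [ 0.5013 -0.0683  0.1219] [ 0.07  0.31 -0.31]
top 90 mid [-0.0614 -0.0202] angle -161.8 0.1644505791719788
scene 201 mid [-0.0525 -0.0402] angle -142.6 0.16173198751375772
[ 0.34  0.37 -0.31  2.    0.16  0.79  1.86]
```

View pics/scene_d.png

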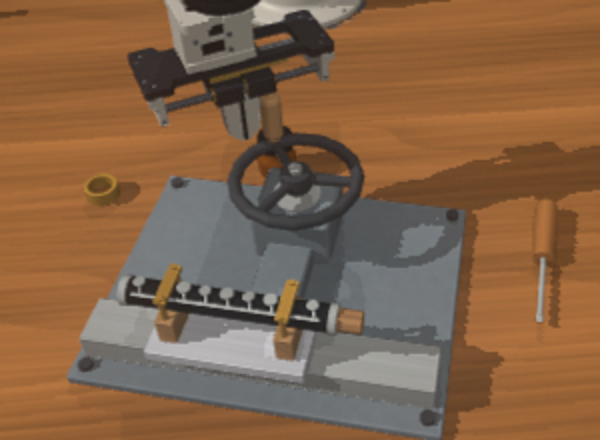

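The finger at crop (240,115) is close behind the handle at (270,115) and free of it. Next I push along the tangent, turning the tool with the wheel.

Call:
drive_tool --moves '[[[0, 0.7, 0], [0, 0, 0], 1], [[0.2, 1.4, 0], [0, 0, 6], 1], [[0.4, 2.1, 0], [0, 0, 12], 1], [[0.5, 2.8, 0], [0, 0, 18], 1], [[0.5, 3.6, 0], [0, 0, 24], 1], [[0.4, 4.3, 0], [0, 0, 30], 1], [[0.3, 5.0, 0], [0, 0, 36], 1], [[0, 5.7, 0], [0, 0, 42], 1]]'

```text
t: 7.75
position: [0.4808, -0.015, 0.1216]
tool_rot: [0.193, 0.981, -0.001, -0.0]
ft_force: [-1.7, -2.9, 2.1]
width: 0.01
gripper_force: 1.4
```

```bash
python3 look.py e; python3 -c "
from bench import env
print(env.observe()['joints'].round(2))"
```

```text
7.75 [ 0.4808 -0.015   0.1216] [-1.69 -2.94  2.09]
scene 213 mid [-0.0586  0.0129] angle 167.6 0.16166050365820672
[ 0.13  0.32 -0.19  2.06  0.08  0.76  1.08]
```

Contact is square-on at about 3.5 N, so I'll continue with the same circular rows.

Call:
drive_tool --moves '[[[0.2, 0.7, 0], [0, 0, 6], 1], [[0.4, 1.4, 0], [0, 0, 12], 1], [[0.5, 2.1, 0], [0, 0, 18], 1], [[0.5, 2.9, 0], [0, 0, 24], 1], [[0.4, 3.6, 0], [0, 0, 30], 1], [[0.3, 4.3, 0], [0, 0, 36], 1], [[0, 5.0, 0], [0, 0, 42], 1], [[-0.3, 5.7, 0], [0, 0, 48], 1]]'

```text
t: 8.65
position: [0.5049, 0.0366, 0.1215]
tool_rot: [0.574, 0.819, -0.001, -0.0]
ft_force: [-2.0, -1.7, 0.0]
width: 0.002
gripper_force: 1.2
```

```bash
python3 look.py f; python3 -c "
from bench import env
print(env.observe()['joints'].round(2))"
```

```text
8.65 [0.5049 0.0366 0.1215] [-2.03 -1.68  0.  ]
scene 107 mid [-0.0313  0.0566] angle 118.9 0.14726642189709882
[-0.1   0.36 -0.04  2.01  0.02  0.78  0.21]
```

Call:
drive_tool --moves '[[[0.2, 0.7, 0], [0, 0, 6], 1], [[0.4, 1.4, 0], [0, 0, 12], 1], [[0.5, 2.1, 0], [0, 0, 18], 1], [[0.5, 2.9, 0], [0, 0, 24], 1], [[0.4, 3.6, 0], [0, 0, 30], 1], [[0.3, 4.3, 0], [0, 0, 36], 1], [[0, 5.0, 0], [0, 0, 42], 1], [[-0.3, 5.7, 0], [0, 0, 48], 1]]'

```text
t: 9.55
position: [0.5587, 0.0537, 0.1211]
tool_rot: [0.857, 0.516, -0.001, -0.001]
ft_force: [-3.0, 0.2, 0.8]
width: 0.006
gripper_force: 1.2
```

```bash
python3 look.py g; python3 -c "
from bench import env
print(env.observe()['joints'].round(2))"
```

```text
9.55 [0.5587 0.0537 0.1211] [-2.97  0.16  0.78]
scene 84 mid [0.0281 0.0614] angle 65.4 0.14265036857400237
[-0.26  0.44  0.14  1.88 -0.08  0.83 -0.56]
```

Call:
drive_tool --moves '[[[0.2, 0.7, 0], [0, 0, 6], 1], [[0.4, 1.4, 0], [0, 0, 12], 1], [[0.5, 2.1, 0], [0, 0, 18], 1], [[0.5, 2.9, 0], [0, 0, 24], 1], [[0.4, 3.6, 0], [0, 0, 30], 1], [[0.3, 4.3, 0], [0, 0, 36], 1], [[0, 5.0, 0], [0, 0, 42], 1], [[-0.3, 5.7, 0], [0, 0, 48], 1]]'

```text
t: 10.45
position: [0.608, 0.0256, 0.1212]
tool_rot: [0.992, 0.124, -0.001, -0.001]
ft_force: [-2.0, 1.5, 0.4]
width: 0.005
gripper_force: 1.1
```

```bash
python3 look.py i; python3 -c "
from bench import env
print(env.observe()['joints'].round(2))"
```

```text
10.45 [0.608  0.0256 0.1212] [-2.04  1.49  0.36]
scene 244 mid [0.0623 0.0104] angle 9.5 0.16180046295582207
[-0.34  0.53  0.34  1.77 -0.22  0.88 -1.23]
```

Call:
drive_tool --moves '[[[0.2, 0.7, 0], [0, 0, 6], 1], [[0.4, 1.4, 0], [0, 0, 12], 1], [[0.5, 2.1, 0], [0, 0, 18], 1], [[0.5, 2.9, 0], [0, 0, 24], 1], [[0.4, 3.6, 0], [0, 0, 30], 1], [[0.3, 4.3, 0], [0, 0, 36], 1], [[0.3, 4.3, 0], [0, 0, 36], 1], [[0.3, 4.3, 0], [0, 0, 36], 1]]'

```text
t: 11.35
position: [0.6222, -0.0163, 0.1217]
tool_rot: [0.982, -0.188, 0.0, 0.0]
ft_force: [-0.1, -0.3, 0.3]
width: 0.006
gripper_force: 0.0
```

```bash
cat > cmp.py <<'E'
from bench import capture
from h import *
a=cv2.imread("pics/scene0.png");d0=np.load("scene0.npy");p,d=capture("scene")
for im,dd in((a,d0),(p,d)):
    P=cloud("scene",dd); x,y,z=np.moveaxis(P,-1,0); hsv=cv2.cvtColor(im,cv2.COLOR_BGR2HSV)
    R=np.hypot(x-.5525,y+.0155); m=(dd>0)&(R>.04)&(R<.09)&(z>.12)&(z<.17)&(hsv[...,1]>80)&(hsv[...,2]>50)
    q=P[m]; t=q[q[:,2]>.152]; px=np.argwhere(m)
    print(len(q),len(t),"all mean",q.mean(0).round(4),"top mean",t.mean(0).round(4),"y range",np.percentile(q[:,1],[2,98]).round(4),"px",px.min(0),px.max(0))
E
python3 look.py j; python3 cmp.py; python3 -c "
from bench import env
print(env.observe()['joints'].round(2))"
```

```text
11.35 [ 0.6222 -0.0163  0.1217] [-0.12 -0.33  0.3 ]
scene 146 mid [ 0.0643 -0.0289] angle -24.2 0.16035073920253967
240 99 all mean [ 0.609  -0.0505  0.1452] top mean [ 0.606  -0.0509  0.158 ] y range [-0.0612 -0.0404] px [202 221] [224 234]
140 32 all mean [ 0.6166 -0.0448  0.1411] top mean [ 0.6162 -0.0453  0.1567] y range [-0.0531 -0.0366] px [209 226] [225 237]
[-0.38  0.58  0.49  1.73 -0.33  0.91 -1.7 ]
```

View pics/scene_j.png

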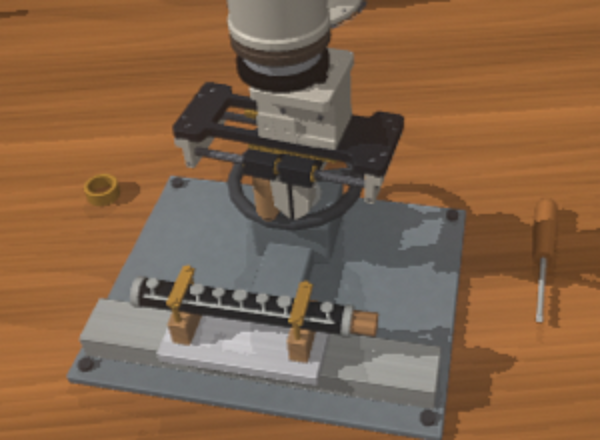

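The gripper half hides the handle at crop (265,195). Its left edge is about 8 mm in y short of the start, so roughly 8° remain.

Call:
drive_tool --moves '[[[0.1, 0.3, 0], [0, 0, 3], 1], [[0.2, 0.6, 0], [0, 0, 5], 1], [[0.3, 0.9, 0], [0, 0, 8], 1], [[0.3, 0.9, 0], [0, 0, 8], 1], [[0.3, 0.9, 0], [0, 0, 8], 1], [[0.3, 0.1, 0], [0, 0, 8], 1], [[0.3, -1.5, 0], [0, 0, 8], 1], [[0.3, -3, 0], [0, 0, 8], 1]]'

```text
t: 12.3
position: [0.637, 0.012, 0.1218]
tool_rot: [0.966, -0.258, 0.0, -0.0]
ft_force: [0.4, -0.1, 0.8]
width: 0.001
gripper_force: 0.0
```

```bash
python3 look.py k; python3 cmp.py
```

```text
12.3 [0.637  0.012  0.1218] [ 0.38 -0.09  0.76]
scene 242 mid [ 0.0537 -0.034 ] angle -32.3 0.16193238334847176
240 99 all mean [ 0.609  -0.0505  0.1452] top mean [ 0.606  -0.0509  0.158 ] y range [-0.0612 -0.0404] px [202 221] [224 234]
239 100 all mean [ 0.6103 -0.0488  0.1453] top mean [ 0.6076 -0.0491  0.1579] y range [-0.0594 -0.0385] px [203 222] [224 235]
```

The handle is about 2 mm from its start. I'll lift away now.

Call:
drive_tool --moves '[[[0, -0.3, -1], [0, 0, 0], 1], [[0, -0.5, -3], [0, 0, 0], 1], [[0, -0.5, -5.5], [0, 0, 0], 1], [[0, -0.5, -8], [0, 0, 0], 1], [[0, -0.5, -10], [0, 0, 0], 1], [[0, -0.5, -11], [0, 0, 0], 1], [[0, -0.5, -11], [0, 0, 0], 1], [[0, -0.5, -11], [0, 0, 0], 1]]'

```text
t: 13.25
position: [0.6383, 0.0144, 0.2312]
tool_rot: [0.966, -0.259, -0.0, 0.0]
ft_force: [0.4, 0.5, -0.5]
width: 0.003
gripper_force: 0.0
```

```bash
python3 cmp.py; python3 -c "
from bench import env
s=env.observe();print(s['t'],s['position'],s['ft_force']);print(env.close_job())"
```

```text
240 99 all mean [ 0.609  -0.0505  0.1452] top mean [ 0.606  -0.0509  0.158 ] y range [-0.0612 -0.0404] px [202 221] [224 234]
239 97 all mean [ 0.6102 -0.0488  0.1451] top mean [ 0.6074 -0.049   0.1581] y range [-0.0593 -0.0385] px [203 222] [224 235]
13.3 [0.63800568 0.01459359 0.23057061] [-0.99625998  0.19594802 -0.55587882]
the job is handed in; nothing more can be done
None
```

I pushed the wheel through one full clockwise turn; the camera puts the handle about 2 mm from where it began. The tool is clear of the wheel and the job is handed in at 13.3 s, though no verdict was returned; partway round the finger wedged against the handle at about 25 N before I backed off and repositioned.

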